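Put three exchanged optics back on their own beam arms

ROBOT

A 6-joint arm with a two-finger parallel gripper is mounted at the origin on a cart in front of the work surface, level with it; the furniture and walls round the work are solid. World frame = base frame: x ahead of the robot, y to its left, z up, the work surface at z = 0. Lengths are in mm, angles in rad, forces in N, time in s.
With the tool pointing down it reaches from about 325 to 875 mm from the base axis. Payload 4.4 kg.
Tool frame: the origin (TCP) lies on the centre line of the jaws, within the pads' length; the fingertips stand 17 mm ahead of it and the grasp point (between the pads) lies 2 mm behind it; z points along the fingers, y is the line along which they close (so a half turn about z gives the same grasp; the last joint's range is limited). The gripper opens to 85 mm and grips with 20 to 120 N. Pads are 22 mm wide; open, the fingers measure 114 mm over their backs; the gripper's body (76 mm by 85 mm) begins 54 mm behind the grasp point. The pads swing forward as they close: fully open they stand 13 mm farther back than shut.
Start: joints at [-1.401, 0.207, 1.542, -0, 1.393, -0.15], TCP at [181.3, -545.672, 248.282] pointing down, gripper open.
Joint ranges: [-2.73, 2.73], [-0.86, 2.22], [0.23, 2.46], [-1.11, 4.25], [0.08, 2.63], [-2.82, 2.82]. Speed limits (rad/s): [2.79, 2.79, 3.14, 3.14, 3.14, 3.14].

INTERFACE

Orientations are given as a rotation vector (axis times angle).
In Python, from rig import robot, imaging gives the robot as it stands.
- The arm moves only by the tool drive_tool, never from a script. Its argument "moves" is a list of rows, each a list of 7 numbers: the opening, from 0 (shut) to 1 (fully open), then the shift along the world's x, y, z in mm, then the turn, a rotation vector about the world's x, y, z in degrees. In form: [[gripper, tx, ty, tz, rx, ry, rz], ...]. A call has 1 to 10 rows; each row is the pose to reach, as a shift and turn from the pose commanded when the call began; what a row does not reach only later rows make up. A row lasts 1/10 s, in which the tool goes at most 50 mm and 8.59 degrees, less where a joint would pass 70% of its speed; a pose out of reach is approached as far as the arm can. A call with a gripper value outside its range is refused whole. The fingers move at their own pace and stop on an object; "newtons" is the grip in N (left out, the last holds). Time passes only in rows, so rows that repeat a pose let the fingers close. It gives the time, the measured TCP pose, the force, the opening and the grip force at its end, in the units of the state.
- robot.state(): the state, without advancing time (a new reading comes with each control period).
- imaging.capture(name): name is "scene" or "top" or "wrist"; returns (picture, depth): 400x640x3 uint8, red, green, blue; 400x640 float32, mm along the optical axis (not along the pixel's ray), 0 where there is no reading.
- imaging.camera_model(name): a dict with "fovy" (degrees; the focal length in pixels is half the picture's height over the tangent of half this angle, whatever the lens; pixels are square), "cx", "cy" (the principal point, pixels), "distortion" ([k1, k2, p1, p2, k3] as OpenCV has them; the pictures are not rectified), "T" (4x4, takes a point from camera to world coordinates); the wrist camera has in their place "hand_eye" (4x4, takes a point from camera to tool coordinates, whose origin is the TCP and whose axes are the flange's). Camera axes: x right, y up, looking along -z (the intrinsics and any distortion apply to the point x, -y, -z); pixel columns grow to the right and rows downward; lengths in mm; the calibration is good to about 2 mm. A picture is of the moment at which its call begins: read the wrist's pose just before it. camera_model takes no time and is no camera call.
- robot.close_job(): hands the job in; it is judged then, once.
The state is a dict: "t": time; "joints": joint angles; "qvel": joint speeds; "joint_torque": joint torques, N m; "eef_pos": TCP position; "tool_rot": TCP orientation; "contact_force": force on the tool from outside, world axes, zero at the start; "wrist_torque": the same for the moment, N m; "opening": opening from 0.0 (shut) to 1.0 (fully open); "finger_force": force on a finger pad.
Only numpy, scipy, OpenCV 4.12 (cv2) and the standard library are available. Lean on these libraries where they do the work, as an engineer would, in place of code of your own. Each camera call takes 0.05 s, during which the arm holds its last target. There are 200 camera calls.

TASK

The three optics on square exchange carriers got mixed up between the beam arms: the iris belongs in front of the laser, the lens tube in front of the round power sensor, and the mirror in front of the black beam block. The spare base is free to park one on the way. Put each carrier fully home and level in the nest of its own arm, its optic facing along that arm (either way round). Never tip a carrier over, and leave the hex driver, the dropper bottle and the screw block where they are.

Things in the scene. Friction and masses are not known exactly. Their poses are not given: they have to be found in the camera images.
- laser_arm_seat (a point): centre of the nest floor at the near end of the laser arm, a fixed aluminium plate 196 x 86 x 8 mm whose far end carries a pale cylindrical laser (20 mm thick, 70 mm long) on a steel pillar: top 112 mm above the table, nearest face 80 mm from the nest centre. x axis: level, from nest to instrument; z up. Nest: see spare_base_seat
- sensor_arm_seat (a point): centre of the nest floor on the sensor arm: same plate, nest and axes as the laser arm, but its far end carries an upright round black power sensor (40 mm disc, 14 mm thick) on a post: top 122 mm above the table, its face 84 mm from the nest centre
- block_arm_seat (a point): centre of the nest floor on the block arm: same plate, nest and axes as the laser arm, but its far end carries a plain black rectangular beam block (50 mm across, 35 mm deep, 30 mm high) on a steel pillar: top 117 mm above the table, nearest face 90 mm from the nest centre
- spare_base_seat (a point): centre of the nest floor of the spare base, a fixed plate 92 x 86 mm without instrument, empty at first. All 4 nests are alike: level floor 14 mm above the table; four steel jaws 56 mm apart at the floor flare to 70 mm at their tops, 11 mm above it, so a carrier lowered within 5 mm of centre slides home. Home, a head point is 88 mm above the seat point
- iris_head (a point): centre of the iris: thin black ring, 36 mm across, 8 mm thick, 18 mm above and below this point, with a lever up to 36 mm above it; on a post on a loose square dark carrier plate 50 x 50 x 10 mm (0.4 kg). The point is on the plate's axis, 88 mm above its underside. x axis: through the hole; y: across the ring, 36 mm wide to grip
- mirror_head (a point): centre of the square mirror head (46 mm wide and high, 25 mm thick, glass on one broad face, two steel knobs on the other; 25 mm above and 21 mm below this point) on a post on an identical loose carrier plate (0.5 kg), 88 mm above its underside. x axis: square to the mirror face; y: across the head, 46 mm wide to grip
- lens_head (a point): centre of the lens tube (plain black tube lying level, 31 mm across, 50 mm long, 16 mm above and below this point) on a post on an identical loose carrier plate (0.3 kg), 88 mm above its underside. x axis: along the tube; y: across it, 31 mm wide to grip
- hex_driver_mid (a point): bystander: red-handled hex driver lying on the table, 160 mm long, 18 mm high; its centre
- dropper_mid (a point): bystander: small brown dropper bottle with a white cap, 32 mm thick, 70 mm high, standing; its centre
- screw_rack_mid (a point): bystander: small black drilled block with spare screws standing in it, 50 x 26 x 34 mm; centre of the block

How it is judged:
By the outcome, as a careful person would: the job done as asked, in the order asked, and still so for the second after the job is handed in, with the robot touching nothing.
It also fails if it takes over 93 s, if anything falls off the work surface, if the arm or the gripper's body presses on something with over 40 N, if the wrist force passes 120 N, or if a joint passes its speed limit or range.

## Working session

There is one attempt and no reset: what is moved stays moved. The work goes in short steps, Python scripts to look and compute and a tool call to move; the robot and the scene stay as the last step left them, time stands still between calls to the robot, and variables do not carry over. Pictures are saved under pics/ and viewed, at most 14 in all, crops included, and the job is handed in when it is done.

Besides the shell and the picture viewer there is one more tool, called after ">>>" by a JSON object that holds its "fn" and its "kwargs", one argument or row to a line. drive_tool: Moves the arm, as the interface text tells. Its arguments: {"type":"object","properties":{"moves":{"type":"array"},"newtons":{"type":"number"}},"required":["moves"]}

```bash
ls; mkdir -p pics
cat > h.py <<'E'
import numpy as np,cv2
from rig import robot, imaging
def snap(n,f):
    p,d=imaging.capture(n); cv2.imwrite(f'pics/{f}.png',p[:,:,::-1]); np.savez(f'pics/{f}.npz',p=p,d=d); return p,d
def cloud(n,d,T=None):
    m=imaging.camera_model(n); f=200/np.tan(np.radians(m['fovy'])/2)
    K=np.array([[f,0,m['cx']],[0,f,m['cy']],[0,0,1]])
    g=np.stack(np.meshgrid(np.arange(640.),np.arange(400.)),-1).reshape(-1,1,2)
    u=cv2.undistortPoints(g,K,np.array(m['distortion'],float)).reshape(400,640,2)
    P=np.stack([u[...,0]*d,-u[...,1]*d,-d],-1); T=np.array(m['T']) if T is None else T
    return P@T[:3,:3].T+T[:3,3]
E
python3 - <<'E'
from h import *
for n in('scene','top'):
    p,d=snap(n,n); m=imaging.camera_model(n); print(n,m['fovy'],np.round(m['T'],2).tolist(),m['distortion'],(d==0).mean())
print(imaging.camera_model('wrist')); print(robot.state())
E
```

```text
pics
scene 56.458796495127125 [[-0.74, 0.53, -0.41, 174.04], [-0.67, -0.57, 0.47, 412.79], [0.01, 0.63, 0.78, 795.63], [0.0, 0.0, 0.0, 1.0]] [0.02938557 0.         0.         0.         0.        ] 0.0039296875
top 44.49586800348224 [[-0.03, 1.0, -0.07, 475.5], [-1.0, -0.02, 0.01, -19.11], [0.0, 0.07, 1.0, 1488.19], [0.0, 0.0, 0.0, 1.0]] [-0.11075279  0.          0.          0.          0.        ] 0.00390234375
{'fovy': 61.25464937771629, 'cx': 317.6947230763224, 'cy': 198.73737752978397, 'distortion': array([-0.02657654,  0.        ,  0.        ,  0.        ,  0.        ]), 'hand_eye': array([[-5.88835237e-04,  9.47843768e-01,  3.18734757e-01,
         8.28148170e+01],
       [ 9.99999087e-01,  9.45856657e-04, -9.65346991e-04,
        -4.48823354e-01],
       [-1.21647552e-03,  3.18733898e-01, -9.47843459e-01,
        -1.25362539e+02],
       [ 0.00000000e+00,  0.00000000e+00,  0.00000000e+00,
         1.00000000e+00]])}
{'t': 0.1, 'joints': array([-1.40050005e+00,  2.07362074e-01,  1.54283332e+00,  1.09329991e-05,
        1.39349195e+00, -1.50526328e-01]), 'qvel': array([ 0.0013249 , -0.00194764, -0.00174258, -0.00060698,  0.00072969,
       -0.00158996]), 'joint_torque': array([ 2.26201687e-04, -3.84091794e+01, -2.92548645e+01, -1.06762725e-04,
        4.87285128e-03, -5.65964811e-06]), 'eef_pos': array([ 181.19050632, -545.0163866 ,  247.21579478]), 'tool_rot': array([-3.09919254e+00, -5.01450923e-01,  1.56136568e-05]), 'contact_force': array([ 0.37883529, -0.78490007, -0.57512557]), 'wrist_torque': array([ 0.02801398, -0.00285204,  0.03372144]), 'finger_force': 0.0, 'opening': 1.0004649426394556}
```

View pics/top.png

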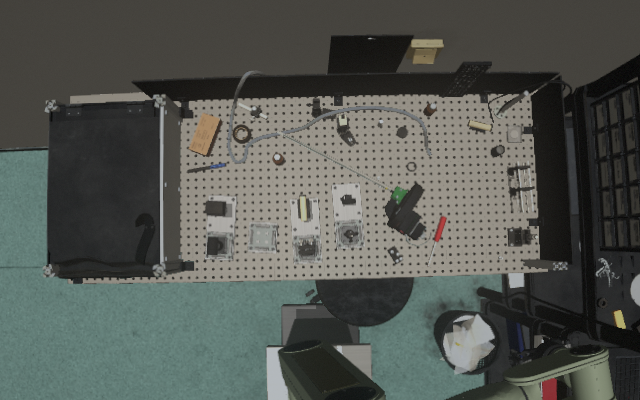

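View pics/scene.png

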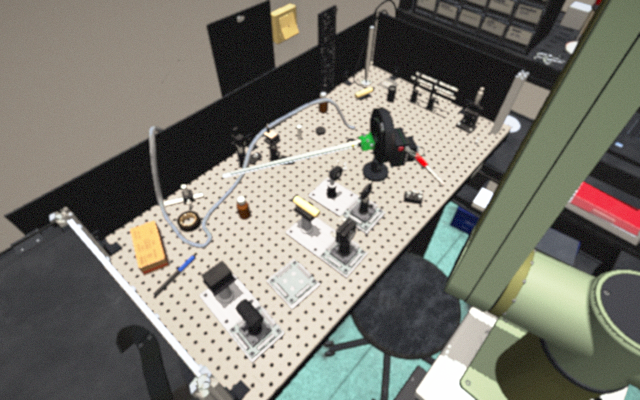

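The top view shows block arm (218,228), spare base (263,237), laser arm (305,230), sensor arm (348,215), each arm's nest toward the robot. The hex driver is at (438,235) and the screw block at (393,255). Next I'll measure with depth.

Run:
```python
from h import *
z=np.load('pics/top.npz'); C=cloud('top',z['d']); p=z['p']
print('table z',np.median(C[140:180,260:300,2]), C[229,263],C[160,278])
a=cv2.resize(p[170:275,190:410,::-1],None,fx=3.6,fy=3.6,interpolation=cv2.INTER_CUBIC); cv2.imwrite('pics/c1.png',a)
S=np.load('pics/scene.npz'); a=cv2.resize(S['p'][150:360,190:400,::-1],None,fx=2.8,fy=2.8,interpolation=cv2.INTER_CUBIC); cv2.imwrite('pics/c2.png',a)
# clusters of high points
for n,P,Z in(('top',C,p),('scene',cloud('scene',S['d']),S['p'])):
    m=((P[...,2]>70)&(P[...,2]<150)&(P[...,0]>330)&(P[...,0]<640)&(P[...,1]<400)&(P[...,1]>-200)).astype(np.uint8)
    k,l,st,c=cv2.connectedComponentsWithStats(m)
    for i in range(1,k):
        if st[i,4]>15:
            q=P[l==i]; print(n,c[i].round(),st[i,4],q.min(0).round(),q.max(0).round(),np.median(q,0).round())
# plates (white) 
m=((p.min(2)>150)&(C[...,2]<30)&(C[...,2]>-15)).astype(np.uint8)
k,l,st,c=cv2.connectedComponentsWithStats(m)
for i in range(1,k):
    if 150<st[i,4]<5000 and 170<c[i][1]<275:
        q=C[l==i]; r=cv2.minAreaRect(q[:,:2].astype(np.float32)); print(c[i].round(),st[i,4],np.median(q[:,2]).round(1),[np.round(v,1) for v in r])
```

```text
table z -0.039300362932635835 [507.01616167 156.05310087  12.5799463 ] [707.23516927 102.22509288  66.17092355]
top [377. 183.] 63 [ 614. -199.   90.] [ 640. -157.  113.] [ 630. -182.  103.]
top [303. 208.] 279 [525.  14.  75.] [599.  48. 118.] [561.  30. 106.]
top [348. 200.] 104 [ 570. -117.   87.] [596. -80. 128.] [580. -98. 114.]
top [215. 208.] 279 [548. 256.  81.] [590. 309. 125.] [568. 279. 115.]
top [350. 234.] 53 [ 476. -123.   70.] [494. -83. 145.] [ 485. -100.  118.]
top [212. 245.] 208 [437. 273.  95.] [489. 306. 123.] [463. 288. 114.]
top [306. 248.] 182 [429.   2.  88.] [474.  46. 134.] [449.  24. 125.]
scene [342. 147.] 93 [ 612. -200.   95.] [ 640. -152.  110.] [ 629. -179.  102.]
scene [384. 155.] 19 [ 505. -200.  119.] [ 513. -196.  147.] [ 508. -198.  136.]
scene [335. 173.] 166 [ 569. -115.   71.] [596. -75. 123.] [573. -90. 108.]
scene [366. 191.] 141 [ 476. -118.   70.] [490. -78. 142.] [481. -97. 108.]
scene [305. 208.] 406 [524.  19.  78.] [599.  51. 114.] [558.  40. 104.]
scene [344. 231.] 470 [426.   4.  70.] [475.  52. 129.] [440.  36. 120.]
scene [218. 278.] 715 [544. 259.  79.] [591. 314. 120.] [557. 288. 115.]
scene [249. 314.] 508 [433. 279.  86.] [487. 311. 119.] [456. 296. 113.]
[347. 202.] 819 7.6 [array([572.2, -99.5]), array([137.8,  85.1]), np.float64(3.4)]
[222. 217.] 526 8.1 [array([553. , 284.3]), array([ 83.7, 117.2]), np.float64(85.0)]
[305. 220.] 666 7.8 [array([537.9,  29.6]), array([122.6,  84.7]), np.float64(2.5)]
```

View pics/c1.png

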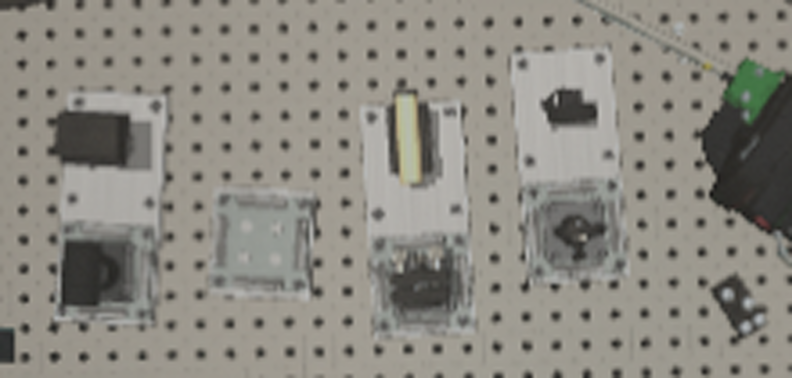

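View pics/c2.png

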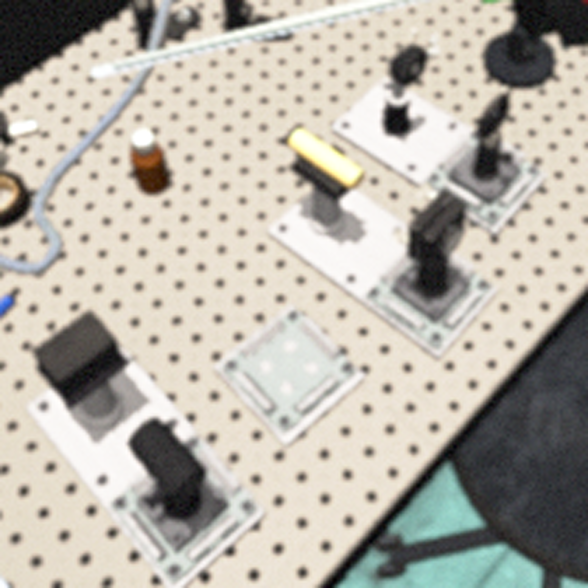

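Scene crop: the lens is on the block arm, the mirror on the laser arm (pale cylinder) and the iris on the sensor arm (disc). The spare base is empty, and every optic already faces along its arm. Next I'll check the tall object's height and go over the nests for a wrist view.

Run:
```python
from h import *
for n in('top','scene'):
    C=cloud(n,np.load(f'pics/{n}.npz')['d']); m=(C[...,2]>130)&(C[...,0]>340)&(C[...,0]<680)&(C[...,1]<380)&(C[...,1]>-330)&(C[...,2]<500)
    q=C[m]; print(n,m.sum(),q.min(0).round(),q.max(0).round())
```

```text
top 1158 [ 436. -309.  130.] [621.  41. 219.]
scene 1410 [ 449. -308.  130.] [621. -98. 216.]
```

>>> {"fn": "drive_tool", "kwargs": {
  "moves": [
    [1, 0, 0, 40, 0, 0, 0],
    [1, 30, 80, 40, 0, 0, -4],
    [1, 60, 160, 40, 0, 0, -8],
    [1, 90, 240, 40, 0, 0, -12],
    [1, 120, 320, 40, 0, 0, -16],
    [1, 150, 395, 40, 0, 0, -16],
    [1, 150, 395, 40, 0, 0, -16],
    [1, 150, 395, 40, 0, 0, -16],
    [1, 150, 395, 40, 0, 0, -16],
    [1, 150, 395, 40, 0, 0, -16]
  ]
}}

```text
t: 1.1
eef_pos: [331.5, -147.2, 287.9]
tool_rot: [-3.139, -0.071, -0.0]
contact_force: [0.2, 0.2, -0.7]
opening: 1.001
finger_force: 0.0
```

>>> {"fn": "drive_tool", "kwargs": {
  "moves": [
    [1, 40, 30, -5, 0, 0, 0],
    [1, 70, 70, -5, 0, 0, 0],
    [1, 100, 110, -10, 0, 0, 0],
    [1, 130, 150, -10, 0, 0, 0],
    [1, 160, 190, -10, 0, 0, 0],
    [1, 188, 230, -10, 0, 0, 0],
    [1, 188, 245, -10, 0, 0, 0],
    [1, 188, 245, -10, 0, 0, 0],
    [1, 188, 245, -10, 0, 0, 0]
  ]
}}

```text
t: 2.0
eef_pos: [518.4, 93.7, 277.7]
tool_rot: [3.14, 0.066, -0.002]
contact_force: [0.5, -0.4, -0.2]
opening: 1.002
finger_force: 0.0
```

```bash
cat >> h.py <<'E'
from scipy.spatial.transform import Rotation as Ro
def wrist(f):
    s=robot.state(); T=np.eye(4); T[:3,:3]=Ro.from_rotvec(s['tool_rot']).as_matrix(); T[:3,3]=s['eef_pos']
    T=T@np.array(imaging.camera_model('wrist')['hand_eye']); p,d=snap('wrist',f); np.save(f'pics/{f}_T.npy',T); return p,d,T,cloud('wrist',d,T)
E
python3 - <<'E'
from h import *
p,d,T,C=wrist('w1'); print(T[:3,3],robot.state()['eef_pos'])
cv2.imwrite('pics/w1b.png',cv2.resize(p[:,:,::-1],None,fx=1.25,fy=1.25))
E
```

```text
[601.18440595  97.9204597  402.98282158] [518.48202543  93.19737199 278.01253069]
```

View pics/w1b.png

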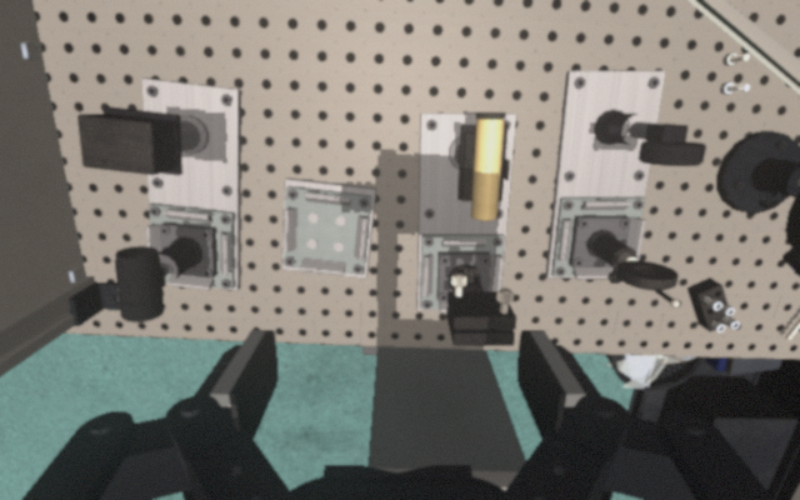

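Wrist view (in 1.25x pixels): block plate (190,185), spare (328,228), laser plate (465,215) and sensor plate (607,170), all clear. Next I'll fit the plate outlines.

Run:
```python
from h import *
z=np.load('pics/w1.npz'); C=cloud('wrist',z['d'],np.load('pics/w1_T.npy')); p=z['p']
tb=C[30:120,210:330]; print('table',np.median(tb[...,2]),tb[...,2].std())
Z=C[...,2]
for lo,hi in((5,11),(5,26)):
  m=((Z>lo)&(Z<hi)&(C[...,0]>380)&(C[...,1]<345)&(C[...,1]>-160)&(C[...,0]<700)).astype(np.uint8)
  m=cv2.morphologyEx(m,cv2.MORPH_OPEN,np.ones((3,3)))
  k,l,st,c=cv2.connectedComponentsWithStats(m)
  for i in range(1,k):
    if st[i,4]>1500:
        q=C[l==i]; r=cv2.minAreaRect(q[:,:2].astype(np.float32)); print(c[i].round(),st[i,4],np.median(q[:,2]).round(1),[np.round(v,1) for v in r])
v=np.zeros((400,640,3),np.uint8); v[...,0]=np.clip(Z*8,0,255); v[...,1]=255*m; v[...,2]=cv2.cvtColor(p,cv2.COLOR_RGB2GRAY)
cv2.imwrite('pics/v.png',v)
```

```text
table -0.31420539462735064 29.823326160175153
[483. 110.] 6675 8.0 [array([543.3, -98.8]), array([194.6,  87.4]), np.float64(3.0)]
[160. 121.] 5624 7.6 [array([517.3, 288.5]), array([ 87.3, 194.6]), np.float64(85.6)]
[359. 145.] 3758 7.7 [array([541.5,  31.1]), array([112.3,  86.4]), np.float64(2.2)]
[480. 134.] 10305 8.6 [array([543.2, -98.8]), array([194.9,  87.4]), np.float64(3.0)]
[159. 147.] 9344 8.5 [array([516.7, 288.5]), array([ 87.3, 195.9]), np.float64(85.6)]
[361. 173.] 6901 8.7 [array([500.6,  29.5]), array([194.1,  86.4]), np.float64(2.3)]
[261. 182.] 5099 13.7 [array([484.2, 161.4]), array([86.4, 92.2]), np.float64(85.6)]
```

View pics/v.png

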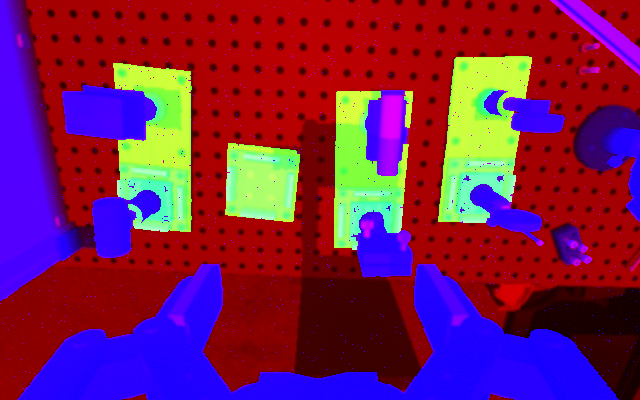

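Run:
```python
from h import *
z=np.load('pics/w1.npz'); C=cloud('wrist',z['d'],np.load('pics/w1_T.npy')); p=z['p']; Z=C[...,2]
nests=dict(block=(464.9,292.5,-4.4),spare=(484.2,161.4,-4.4),laser=(448.6,27.4,2.3),sensor=(491.3,-101.5,3.0))
for n,(x,y,a) in nests.items():
    a=np.radians(a); R=np.array([[np.cos(a),np.sin(a)],[-np.sin(a),np.cos(a)]])
    q=(C[...,:2]-[x,y])@R.T; near=np.abs(q).max(-1)<43
    j=q[near&(Z>21)&(Z<28)]
    for lab,(ax,s) in {'x+':(0,1),'x-':(0,-1),'y+':(1,1),'y-':(1,-1)}.items():
        o=j[(j[:,ax]*s>28)&(np.abs(j[:,1-ax])<20)]
        print(n,lab,len(o),np.percentile(o[:,ax],[5,50,95]).round(1) if len(o) else '',end=' | ')
    print()
T=cloud('top',np.load('pics/top.npz')['d'])
for n,(x,y,a) in nests.items():
  for nm,D in(('top',T),('wr',C)):
    a_=np.radians(a); R=np.array([[np.cos(a_),np.sin(a_)],[-np.sin(a_),np.cos(a_)]])
    q=(D[...,:2]-[x,y])@R.T; k=(np.abs(q).max(-1)<40)&(D[...,2]>88)&(D[...,2]<118)
    if k.sum()>5: print(n,nm,k.sum(),np.percentile(q[k],[3,97],axis=0).round(1).tolist(), np.percentile(D[k][:,2],98).round(1))
```

```text
block x+ 166 [31.  34.4 36.5] | block x- 162 [-40.5 -37.2 -34.9] | block y+ 98 [32.5 35.1 38.2] | block y- 157 [-38.7 -36.7 -34. ] | 
spare x+ 179 [32.9 36.2 38.4] | spare x- 174 [-38.3 -34.8 -32.4] | spare y+ 180 [32.5 34.9 38.3] | spare y- 170 [-38.7 -36.  -33. ] | 
laser x+ 164 [31.3 34.6 36.8] | laser x- 21 [-38.9 -36.1 -34.2] | laser y+ 156 [33.1 36.2 38.8] | laser y- 148 [-38.1 -34.9 -32.5] | 
sensor x+ 166 [30.5 33.4 35.7] | sensor x- 157 [-40.2 -36.8 -28.3] | sensor y+ 158 [32.2 35.7 37.5] | sensor y- 147 [-38.  -35.3 -33.1] | 
block top 180 [[-26.4, -16.9], [23.7, 11.1]] 117.8
block wr 2065 [[-26.2, -14.7], [23.7, 12.0]] 117.2
laser top 36 [[-19.0, -25.7], [23.4, 16.2]] 117.5
laser wr 783 [[-8.1, -15.7], [26.5, 22.1]] 117.7
sensor top 21 [[-11.9, -19.6], [-2.7, 18.5]] 117.6
sensor wr 616 [[-8.9, -16.2], [-0.2, 21.4]] 117.6
```

Run:
```python
from h import *
for n in('top','scene'):
    C=cloud(n,np.load(f'pics/{n}.npz')['d'])
    for lo,hi in((30,120),(120,250),(250,600)):
        m=(C[...,1]>335)&(C[...,1]<600)&(C[...,0]>300)&(C[...,0]<650)&(C[...,2]>lo)&(C[...,2]<hi); print(n,lo,m.sum(),np.percentile(C[m][:,1],[0,1,5]).round() if m.any() else '')
```

```text
top 30 891 [395. 397. 403.]
top 120 7130 [403. 407. 412.]
top 250 0 
scene 30 188 [400. 400. 401.]
scene 120 15299 [407. 413. 420.]
scene 250 0
```

>>> {"fn": "drive_tool", "kwargs": {
  "moves": [
    [1, -14, 50, -10, 0, 0, -2],
    [1, -28, 98, -25, 0, 0, -4],
    [1, -42, 146, -25, 0, 0, -6],
    [1, -55, 190, -25, 0, 0, -6.8],
    [1, -55, 198, -35, 0, 0, -6.8],
    [1, -55, 198, -55, 0, 0, -6.8],
    [1, -55, 198, -55, 0, 0, -6.8],
    [1, -55, 198, -55, 0, 0, -6.8]
  ]
}}

```text
t: 2.85
eef_pos: [464.4, 290.6, 223.1]
tool_rot: [3.138, -0.125, -0.001]
contact_force: [0.3, -0.7, 1.0]
opening: 1.003
finger_force: 0.0
```

>>> {"fn": "drive_tool", "kwargs": {
  "moves": [
    [1, -1, 1, -40, 0, 0, 0],
    [1, -1, 1, -80, 0, 0, 0],
    [1, -1, 1, -110, 0, 0, 0],
    [1, -1, 1, -123, 0, 0, 0],
    [1, -1, 1, -123, 0, 0, 0],
    [0.3, -1, 1, -123, 0, 0, 0],
    [0.2, -1, 1, -123, 0, 0, 0],
    [0.2, -1, 1, -123, 0, 0, 0]
  ],
  "newtons": 30
}}

```text
t: 3.65
eef_pos: [464.8, 293.9, 102.4]
tool_rot: [-3.138, 0.121, -0.006]
contact_force: [0.2, -0.6, 0.0]
opening: 0.516
finger_force: 0.0
```

>>> {"fn": "drive_tool", "kwargs": {
  "moves": [
    [0.1, 0, 0, 0, 0, 0, 0],
    [0.1, 0, 0, 0, 0, 0, 0],
    [0.1, 0, 0, 0, 0, 0, 0],
    [0.1, 0, 0, 0, 0, 0, 0],
    [0.1, 0, 0, 0, 0, 0, 0]
  ],
  "newtons": 40
}}

```text
t: 4.15
eef_pos: [464.3, 293.7, 101.8]
tool_rot: [-3.138, 0.121, -0.004]
contact_force: [-0.9, -0.1, 6.1]
opening: 0.346
finger_force: 39.3
```

>>> {"fn": "drive_tool", "kwargs": {
  "moves": [
    [0.1, 0, 0, 20, 0, 0, 0],
    [0.1, 0, 0, 45, 0, 0, 0],
    [0.1, 5, -35, 45, 0, 0, 0],
    [0.1, 11, -75, 45, 0, 0, 0],
    [0.1, 18, -110, 45, 0, 0, 0],
    [0.1, 21.4, -131.5, 40, 0, 0, 0],
    [0.1, 21.4, -131.5, 40, 0, 0, 0],
    [0.1, 21.4, -131.5, 25, 0, 0, 0],
    [0.1, 21.4, -131.5, 25, 0, 0, 0]
  ]
}}

```text
t: 5.05
eef_pos: [482.4, 161.9, 123.1]
tool_rot: [3.139, -0.121, -0.008]
contact_force: [-0.8, -0.2, -2.9]
opening: 0.339
finger_force: 40.5
```

Run:
```python
from h import *
p,d,T,C=wrist('w2'); s=robot.state(); print(s['eef_pos'],s['contact_force'],s['opening'])
cv2.imwrite('pics/s2.png',cv2.resize(snap('scene','s2a')[0][200:350,190:400,::-1],None,fx=2.8,fy=2.8))
cv2.imwrite('pics/w2v.png',np.vstack([cv2.resize(p[100:400,100:560,::-1],(588,380)),cv2.imread('pics/s2.png')[:200]]))
```

```text
[482.9902717 162.2114069 123.9277902] [-0.14408323  0.41653699 -1.85583954] 0.3401669499650965
```

View pics/w2v.png

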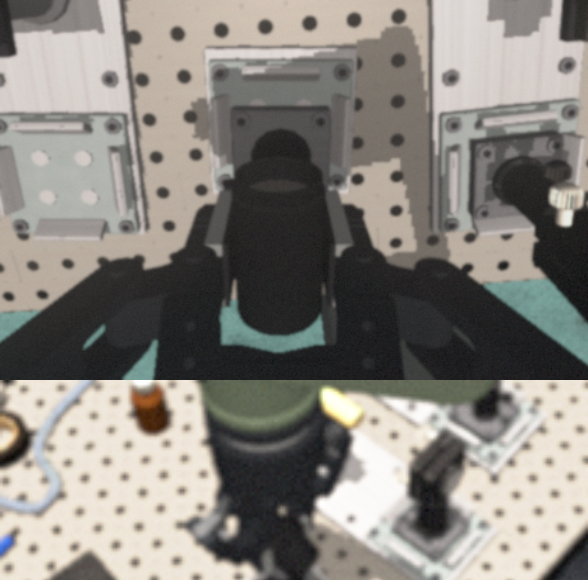

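The carrier sits centred and square above the spare nest; I'll lower it.

>>> {"fn": "drive_tool", "kwargs": {
  "moves": [
    [0.1, 0.5, 0, -10, 0, 0, 0],
    [0.1, 0.5, 0, -18, 0, 0, 0],
    [0.1, 0.5, 0, -24, 0, 0, 0],
    [0.1, 0.5, 0, -25, 0, 0, 0],
    [0.1, 0.5, 0, -25, 0, 0, 0]
  ]
}}

```text
t: 5.65
eef_pos: [485.5, 161.2, 101.6]
tool_rot: [3.137, -0.12, -0.0]
contact_force: [-4.4, -2.8, 8.5]
opening: 0.344
finger_force: 41.8
```

>>> {"fn": "drive_tool", "kwargs": {
  "moves": [
    [0.6, 0, 0, 0, 0, 0, 0],
    [0.6, 0, 0, 0, 0, 0, 0],
    [0.8, 0, 0, 0, 0, 0, 0],
    [1, 0, 0, 20, 0, 0, 0],
    [1, 0, 0, 60, 0, 0, 0],
    [1, 0, 0, 90, 0, 0, 0],
    [1, -12, -45, 90, 0, 0, 2],
    [1, -25, -90, 90, 0, 0, 4],
    [1, -37.5, -133.5, 90, 0, 0, 6.7],
    [1, -37.5, -133.5, 90, 0, 0, 6.7]
  ]
}}

```text
t: 6.65
eef_pos: [446.5, 24.5, 190.1]
tool_rot: [3.139, 0.054, -0.001]
contact_force: [-0.8, 0.7, -0.6]
opening: 0.999
finger_force: 0.0
```

Run:
```python
from h import *
p,d,T,C=wrist('w3'); s=robot.state(); print(s['eef_pos'],2*np.degrees(np.arctan2(s['tool_rot'][1],s['tool_rot'][0])),s['opening'])
p2,_=snap('top','t3'); 
cv2.imwrite('pics/w3v.png',np.vstack([cv2.resize(p[:,:,::-1],(608,380)),cv2.resize(p2[190:270,200:360,::-1],(608,210))[:,:608]]))
```

```text
[447.27875845  26.40913761 190.21968658] -358.0123879809107 0.9970869550796637
```

View pics/w3v.png

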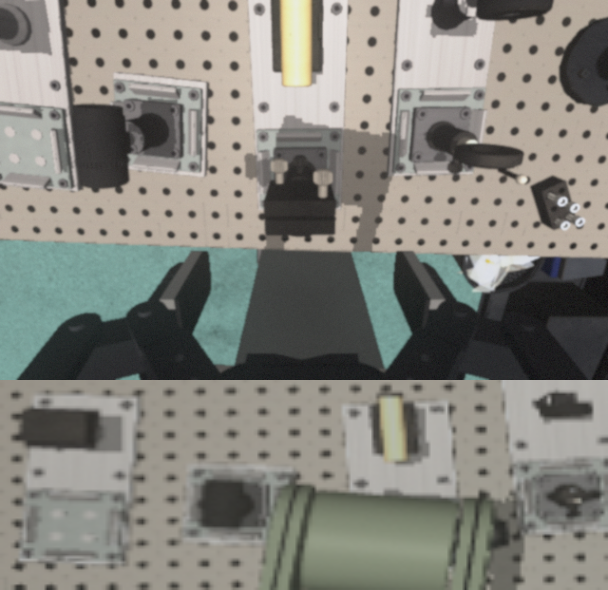

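The lens stands in the spare nest. The mirror at (300,200) is centred between the fingers, knobs facing the laser. Next I'll measure the mirror and iris head offsets.

Run:
```python
from h import *
C=cloud('wrist',np.load('pics/w3.npz')['d'],np.load('pics/w3_T.npy')); Z=C[...,2]
for n,x,y,a,lo,hi in(('mirror',447.7,28,2.3,122,131),('iris',489.3,-101.6,3.0,85,119),('mplate',447.7,28,2.3,21,28),('iplate',489.3,-101.6,3,21,28),('lplate',484.7,160.9,-4.4,21,28)):
    a=np.radians(a); R=np.array([[np.cos(a),np.sin(a)],[-np.sin(a),np.cos(a)]]); q=(C[...,:2]-[x,y])@R.T
    w=40 if lo>50 else 29
    k=(np.abs(q).max(-1)<w)&(Z>lo)&(Z<hi); print(n,k.sum(),np.percentile(q[k],[1,5,50,95,99],axis=0).round(1).tolist(),np.median(Z[k]).round(1))
```

```text
mirror 2938 [[-13.6, -23.8], [-12.3, -21.9], [0.7, -2.7], [19.4, 18.9], [26.4, 20.8]] 126.1
iris 1110 [[-8.1, -17.3], [-7.5, -14.1], [-0.0, 10.9], [1.2, 21.4], [1.3, 22.0]] 107.9
mplate 840 [[-3.6, -25.9], [4.3, -24.3], [16.5, -8.2], [22.4, 20.7], [22.6, 22.6]] 23.9
iplate 2094 [[-26.0, -22.9], [-24.2, -19.7], [7.2, 9.8], [21.4, 24.8], [22.4, 25.7]] 24.0
lplate 2258 [[-25.5, -24.3], [-23.7, -23.4], [4.7, -5.7], [22.1, 22.1], [23.2, 24.9]] 23.7
```

>>> {"fn": "drive_tool", "kwargs": {
  "moves": [
    [1, -1, -1, -40, 0, 0, 0],
    [1, -1, -1, -75, 0, 0, 0],
    [1, -1, -1, -90, 0, 0, 0],
    [0.6, -1, -1, -90, 0, 0, 0],
    [0.4, -1, -1, -90, 0, 0, 0],
    [0.3, -1, -1, -90, 0, 0, 0],
    [0.3, -1, -1, -90, 0, 0, 0],
    [0.3, -1, -1, -90, 0, 0, 0],
    [0.3, -1, -1, -90, 0, 0, 0]
  ],
  "newtons": 40
}}

```text
t: 7.65
eef_pos: [448.2, 27.4, 101.6]
tool_rot: [-3.141, -0.062, -0.006]
contact_force: [0.9, 0.7, 3.7]
opening: 0.534
finger_force: 46.3
```

>>> {"fn": "drive_tool", "kwargs": {
  "moves": [
    [0.3, 0, 0, 20, 0, 0, 0],
    [0.3, 0, 0, 60, 0, 0, 0],
    [0.3, 0, 0, 105, 0, 0, 0],
    [0.3, 0, 0, 140, 0, 0, 0],
    [0.3, 3, 40, 140, 0, 0, -1],
    [0.3, 6, 85, 140, 0, 0, -2],
    [0.3, 9, 130, 140, 0, 0, -3],
    [0.3, 12, 175, 140, 0, 0, -4],
    [0.3, 14, 220, 140, 0, 0, -5],
    [0.3, 16, 250, 140, 0, 0, -6]
  ]
}}

```text
t: 8.65
eef_pos: [461.0, 279.7, 238.7]
tool_rot: [3.14, -0.1, -0.005]
contact_force: [-0.7, -0.6, -4.3]
opening: 0.535
finger_force: 45.5
```

>>> {"fn": "drive_tool", "kwargs": {
  "moves": [
    [0.3, 1, 15.5, 0, 0, 0, -0.7],
    [0.3, 1, 15.5, 0, 0, 0, -0.7],
    [0.3, 1, 15.5, -40, 0, 0, -0.7],
    [0.3, 1, 15.5, -80, 0, 0, -0.7],
    [0.3, 1, 15.5, -110, 0, 0, -0.7],
    [0.3, 1, 15.5, -120, 0, 0, -0.7],
    [0.3, 1, 15.5, -120, 0, 0, -0.7]
  ]
}}

```text
t: 9.35
eef_pos: [461.8, 291.2, 118.0]
tool_rot: [3.136, -0.122, -0.008]
contact_force: [0.1, -0.5, -3.5]
opening: 0.535
finger_force: 45.4
```

Run:
```python
from h import *
p,d,T,C=wrist('w4'); s=robot.state(); print(s['eef_pos'],s['tool_rot'],s['contact_force'],s['opening'])
cv2.imwrite('pics/w4v.png',p[100:400,100:560,::-1])
Z=C[...,2]; x,y,a=463.3,292.3,np.radians(-4.4); R=np.array([[np.cos(a),np.sin(a)],[-np.sin(a),np.cos(a)]]); q=(C[...,:2]-[x,y])@R.T
k=(np.abs(q).max(-1)<38)&(Z>38)&(Z<48); print(k.sum(),np.percentile(q[k],[1,5,95,99],axis=0).round(1).tolist(),np.median(Z[k]))
j=(np.abs(q).max(-1)<43)&(Z>21)&(Z<28)
for ax in(0,1):
  for s in(1,-1):
    o=q[j&(q[...,ax]*s>28)&(np.abs(q[...,1-ax])<22)]; print(ax,s,len(o),np.median(o[:,ax]) if len(o) else '')
```

```text
[463.57321011 292.12475264 120.14500691] [ 3.13848474e+00 -1.22093554e-01 -1.71429771e-03] [ 0.72714466  0.67326249 -3.78439247] 0.5314773315700775
2657 [[-19.6, -26.5], [-16.0, -25.2], [19.6, 19.6], [20.3, 22.2]] 40.437093663926504
0 1 576 35.32743904578055
0 -1 0 
1 1 517 36.207256785445075
1 -1 527 -34.281871924730126
```

View pics/w4v.png

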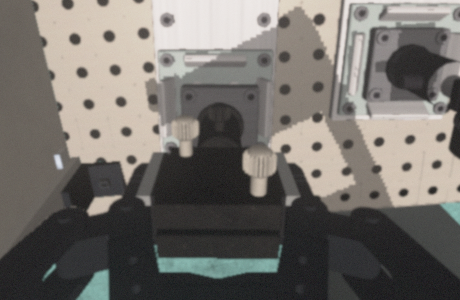

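Mirror hangs over the block nest with its carrier a few mm toward −x and −y (plate columns 182–267 against nest 163–271). I'll check it for tilt.

Run:
```python
from h import *
C=cloud('wrist',np.load('pics/w4.npz')['d'],np.load('pics/w4_T.npy'));Z=C[...,2]
x,y,a=463.3,292.3,np.radians(-4.4); R=np.array([[np.cos(a),np.sin(a)],[-np.sin(a),np.cos(a)]]); q=(C[...,:2]-[x,y])@R.T
print(Z[(np.abs(q).max(-1)<26)&(Z>30)&(Z<60)].mean())
k=(np.abs(q).max(-1)<27)&(Z>34)&(Z<50)
for _ in range(3):
    A=np.c_[q[k],np.ones(k.sum())]; s=np.linalg.lstsq(A,Z[k],rcond=None)[0]; k&=np.abs(q@s[:2]+s[2]-Z)<1.5
print(np.degrees(s[:2]),s[2],k.sum(),np.percentile(q[k],[0.3,99.7],axis=0).round(1))
r=cv2.minAreaRect(q[k].astype(np.float32));print(r)
```

```text
41.03770435009986
[-0.88747113 -0.48634516] 40.393319123849736 1883 [[-20.3 -26.6]
 [ 20.5  22.7]]
((0.04737281799316406, -1.9395275115966797), (49.87029266357422, 41.10213088989258), 89.89789581298828)
```

>>> {"fn": "drive_tool", "kwargs": {
  "moves": [
    [0.3, 2, 1.5, 0, 0, 0, 0],
    [0.3, 4, 3, 0, 0, 0, 0],
    [0.3, 4, 3, -6, 0, 0, 0],
    [0.3, 4, 3, -11, 0, 0, 0],
    [0.3, 4, 3, -14, 0, 0, 0],
    [0.3, 4, 3, -14, 0, 0, 0]
  ]
}}

```text
t: 10.0
eef_pos: [466.8, 295.5, 105.3]
tool_rot: [3.138, -0.121, -0.003]
contact_force: [-0.1, -0.7, -4.7]
opening: 0.534
finger_force: 45.5
```

```bash
cat > nest.py <<'E'
import sys
from h import *
f,x,y,a,zt=sys.argv[1],*map(float,sys.argv[2:6])
p,d,T,C=wrist(f); s=robot.state(); print(s['eef_pos'].round(1),s['contact_force'].round(1),s['opening'])
a=np.radians(a); R=np.array([[np.cos(a),np.sin(a)],[-np.sin(a),np.cos(a)]]); q=(C[...,:2]-[x,y])@R.T; Z=C[...,2]
B=(np.abs(q).max(-1)<44); k=(np.abs(q).max(-1)<32)&(abs(Z-zt)<5)
for _ in range(3):
    A=np.c_[q[k],np.ones(k.sum())]; c=np.linalg.lstsq(A,Z[k],rcond=None)[0]; k&=np.abs(q@c[:2]+c[2]-Z)<1.5
print('plate tilt',np.degrees(c[:2]).round(2),'z',c[2].round(1),k.sum(),np.percentile(q[k],[.5,99.5],axis=0).round(1).tolist())
print('base z',np.median(Z[B&(Z>4)&(Z<11)]))
j=B&(Z>21)&(Z<28)
for ax in(0,1):
  for t in(1,-1):
    o=q[j&(q[...,ax]*t>30)&(np.abs(q[...,1-ax])<22)]; print('jaw','xy'[ax],t,len(o),np.median(o[:,ax]).round(1) if len(o) else '')
E
python3 nest.py w5 463.3 292.3 -4.4 27
```

```text
[467.2 295.6 105.7] [ 0.3 -0.  -5.1] 0.528447062337323
plate tilt [-0.16 -0.64] z 27.6 2058 [[-15.2, -21.8], [25.2, 27.4]]
base z 7.675840033728605
jaw x 1 619 35.3
jaw x -1 0 
jaw y 1 495 36.6
jaw y -1 576 -34.2
```

>>> {"fn": "drive_tool", "kwargs": {
  "moves": [
    [0.3, 0, -1.3, -2, 0, 0, 0],
    [0.3, 0, -1.3, -4, 0, 0, 0],
    [0.3, 0, -1.3, -5, 0, 0, 0],
    [0.3, 0, -1.3, -5, 0, 0, 0]
  ]
}}

```text
t: 10.45
eef_pos: [467.8, 294.5, 101.8]
tool_rot: [3.139, -0.121, 0.0]
contact_force: [-1.7, -0.6, -1.8]
opening: 0.532
finger_force: 45.7
```

```bash
python3 nest.py w6 463.3 292.3 -4.4 24
```

```text
[467.8 294.4 101.7] [-1.3 -1.   0.1] 0.53238181489367
plate tilt [-0.61  0.01] z 24.1 2011 [[-13.8, -22.7], [26.5, 26.4]]
base z 7.643772809765437
jaw x 1 643 35.4
jaw x -1 0 
jaw y 1 533 36.3
jaw y -1 534 -34.3
```

>>> {"fn": "drive_tool", "kwargs": {
  "moves": [
    [0.6, 0, 0, 0, 0, 0, 0],
    [0.8, 0, 0, 0, 0, 0, 0],
    [1, 0, 0, 0, 0, 0, 0],
    [1, 0, 0, 0, 0, 0, 0],
    [1, 0, 0, 30, 0, 0, 0],
    [1, 0, 0, 70, 0, 0, 0],
    [1, 0, 0, 100, 0, 0, 0],
    [1, 0, -20, 100, 0, 0, 0],
    [1, 0, -20, 100, 0, 0, 0]
  ]
}}

```text
t: 11.4
eef_pos: [468.6, 273.7, 202.9]
tool_rot: [-3.139, 0.123, -0.005]
contact_force: [-0.5, 0.4, -1.3]
opening: 1.004
finger_force: 0.0
```

```bash
python3 nest.py w7 463.3 292.3 -4.4 24; echo; python3 nest.py w8 484.7 160.9 -4.4 24
```

```text
[467.8 274.2 201.7] [-0.6 -0.2  0.1] 0.9993303457716017
plate tilt [-0.28  0.9 ] z 23.8 707 [[-15.5, -31.9], [26.8, 26.1]]
base z 7.559432083323202
jaw x 1 313 35.3
jaw x -1 0 
jaw y 1 191 36.5
jaw y -1 284 -34.7

[467.4 274.5 201. ] [-0.2  0.3 -0.1] 0.9983732061413532
plate tilt [ 0.09 -0.35] z 23.9 1498 [[-25.7, -21.2], [31.8, 25.8]]
base z 7.784298375507376
jaw x 1 341 34.5
jaw x -1 284 -36.0
jaw y 1 300 36.4
jaw y -1 29 -34.4
```

>>> {"fn": "drive_tool", "kwargs": {
  "moves": [
    [1, 2, -40, 0, 0, 0, 1],
    [1, 4, -85, 0, 0, 0, 2],
    [1, 6, -130, 0, 0, 0, 3],
    [1, 8, -175, 0, 0, 0, 4],
    [1, 10, -220, 0, 0, 0, 5],
    [1, 13, -265, 0, 0, 0, 6],
    [1, 16, -310, 0, 0, 0, 7],
    [1, 19, -350, -5, 0, 0, 7.4],
    [1, 19, -374.5, -10, 0, 0, 7.4],
    [1, 19, -374.5, -10, 0, 0, 7.4]
  ]
}}

```text
t: 12.5
eef_pos: [486.1, -102.1, 189.6]
tool_rot: [-3.14, -0.075, 0.004]
contact_force: [-0.7, 0.5, -0.7]
opening: 1.001
finger_force: 0.0
```

>>> {"fn": "drive_tool", "kwargs": {
  "moves": [
    [1, 0, 0, 0, 0, 0, 0],
    [1, 0, 0, 0, 0, 0, 0]
  ]
}}

```text
t: 12.7
eef_pos: [486.6, -98.6, 190.8]
tool_rot: [-3.139, -0.084, 0.001]
contact_force: [0.0, -0.5, -0.7]
opening: 1.003
finger_force: 0.0
```

```bash
python3 nest.py w9 489.3 -101.6 3.0 24
python3 - <<'E'
from h import *
C=cloud('wrist',np.load('pics/w9.npz')['d'],np.load('pics/w9_T.npy'));Z=C[...,2]
T=np.load('pics/w9_T.npy')
a=np.radians(3); R=np.array([[np.cos(a),np.sin(a)],[-np.sin(a),np.cos(a)]]); q=(C[...,:2]-[489.3,-101.6])@R.T
for lo,hi in((97,107),(108,119),(122,140)):
    k=(np.abs(q).max(-1)<34)&(Z>lo)&(Z<hi); print(lo,k.sum(),np.percentile(q[k],[2,50,98],axis=0).round(1).tolist())
E
```

```text
[486.7 -98.5 191. ] [-0.8 -1.1 -0.3] 1.0003895801076892
plate tilt [-0.1  -0.16] z 23.8 1506 [[-21.2, -23.5], [22.9, 25.7]]
base z 7.6430082068316665
jaw x 1 329 35.4
jaw x -1 0 
jaw y 1 322 35.0
jaw y -1 316 -35.8
97 237 [[-3.8, -19.3], [1.3, -0.0], [2.0, 21.5]]
108 555 [[-8.2, -17.6], [1.0, 1.5], [1.9, 19.9]]
122 171 [[-8.2, -5.2], [-4.3, 1.0], [1.5, 6.6]]
```

View pics/w9.png

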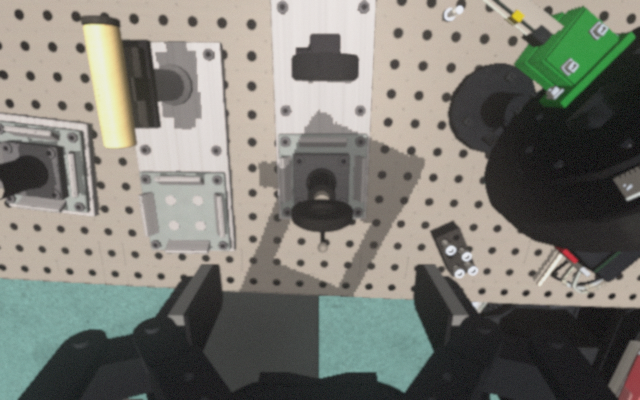

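Wrist view: the iris at (322,215) is centred between the fingers, with the empty laser nest at (185,210). I'll grip it.

>>> {"fn": "drive_tool", "kwargs": {
  "moves": [
    [1, -0.5, -1.5, -40, 0, 0, 0],
    [1, -0.5, -1.5, -75, 0, 0, 0],
    [1, -0.5, -1.5, -90, 0, 0, 0],
    [0.6, -0.5, -1.5, -90, 0, 0, 0],
    [0.4, -0.5, -1.5, -90, 0, 0, 0],
    [0.2, -0.5, -1.5, -90, 0, 0, 0],
    [0.2, -0.5, -1.5, -90, 0, 0, 0],
    [0.2, -0.5, -1.5, -90, 0, 0, 0],
    [0.2, -0.5, -1.5, -90, 0, 0, 0],
    [0.2, -0.5, -1.5, -90, 0, 0, 0]
  ],
  "newtons": 40
}}

```text
t: 13.75
eef_pos: [487.7, -101.6, 103.2]
tool_rot: [3.14, 0.081, 0.006]
contact_force: [1.3, 1.8, 6.8]
opening: 0.412
finger_force: 40.9
```

>>> {"fn": "drive_tool", "kwargs": {
  "moves": [
    [0.2, 0, 0, 20, 0, 0, 0],
    [0.2, 0, 0, 45, 0, 0, 0],
    [0.2, -13, 40, 45, 0, 0, 0],
    [0.2, -26, 80, 45, 0, 0, -0.7],
    [0.2, -39.5, 115, 45, 0, 0, -0.7],
    [0.2, -39.5, 130, 45, 0, 0, -0.7],
    [0.2, -39.5, 130, 30, 0, 0, -0.7],
    [0.2, -39.5, 130, 18, 0, 0, -0.7],
    [0.2, -39.5, 130, 18, 0, 0, -0.7],
    [0.2, -39.5, 130, 18, 0, 0, -0.7]
  ]
}}

```text
t: 14.75
eef_pos: [446.1, 28.1, 118.7]
tool_rot: [-3.141, -0.061, 0.003]
contact_force: [-0.3, 0.2, -3.8]
opening: 0.411
finger_force: 41.6
```

```bash
python3 nest.py w10 447.7 28 2.3 41
```

```text
[446.8  28.1 119.2] [ 0.7  0.1 -2.4] 0.41229854994494275
plate tilt [-0.89  0.19] z 39.4 2822 [[-25.9, -23.4], [22.5, 25.6]]
base z 7.682676848304169
jaw x 1 534 35.0
jaw x -1 86 -36.8
jaw y 1 526 34.8
jaw y -1 526 -35.7
```

>>> {"fn": "drive_tool", "kwargs": {
  "moves": [
    [0.2, 1.5, -1.5, 0, 0, 0, 0],
    [0.2, 1.5, -1.5, -6, 0, 0, 0],
    [0.2, 1.5, -1.5, -11, 0, 0, 0],
    [0.2, 1.5, -1.5, -15, 0, 0, 0],
    [0.2, 1.5, -1.5, -17, 0, 0, 0],
    [0.2, 1.5, -1.5, -18, 0, 0, 0],
    [0.2, 1.5, -1.5, -18, 0, 0, 0]
  ]
}}

```text
t: 15.5
eef_pos: [448.4, 27.1, 103.2]
tool_rot: [3.141, 0.063, -0.001]
contact_force: [-7.3, 1.4, 14.0]
opening: 0.413
finger_force: 43.5
```

```bash
python3 nest.py w11 447.7 28 2.3 24
```

```text
[448.4  27.1 103.3] [-5.2  0.7 14.3] 0.41658648330679626
plate tilt [-1.13  0.04] z 24.0 3034 [[-24.5, -24.8], [24.5, 24.6]]
base z 7.674653360867836
jaw x 1 635 35.3
jaw x -1 0 
jaw y 1 588 34.8
jaw y -1 590 -35.6
```

>>> {"fn": "drive_tool", "kwargs": {
  "moves": [
    [0.6, 0, 0, 0, 0, 0, 0],
    [0.8, 0, 0, 0, 0, 0, 0],
    [1, 0, 0, 0, 0, 0, 0],
    [1, 0, 0, 35, 0, 0, 0],
    [1, 0, 0, 75, 0, 0, 0],
    [1, 0, 0, 90, 0, 0, 0],
    [1, 13, 45, 90, 0, 0, -2],
    [1, 26, 90, 90, 0, 0, -4],
    [1, 37, 134.5, 90, 0, 0, -6.7],
    [1, 37, 134.5, 90, 0, 0, -6.7]
  ]
}}

```text
t: 16.55
eef_pos: [486.1, 166.0, 191.4]
tool_rot: [-3.137, 0.113, -0.002]
contact_force: [0.8, 0.4, 0.1]
opening: 1.001
finger_force: 0.0
```

>>> {"fn": "drive_tool", "kwargs": {
  "moves": [
    [1, 0, 0, 0, 0, 0, 0],
    [1, 0, 0, 0, 0, 0, 0]
  ]
}}

```text
t: 16.75
eef_pos: [484.8, 160.8, 190.8]
tool_rot: [3.139, -0.121, -0.002]
contact_force: [0.4, -0.1, -0.8]
opening: 0.999
finger_force: 0.0
```

```bash
python3 nest.py w12 484.7 160.9 -4.4 24; python3 nest.py w13 447.7 28 2.3 24
python3 - <<'E'
from h import *
C=cloud('wrist',np.load('pics/w12.npz')['d'],np.load('pics/w12_T.npy'));Z=C[...,2]
a=np.radians(-4.4); R=np.array([[np.cos(a),np.sin(a)],[-np.sin(a),np.cos(a)]]); q=(C[...,:2]-[484.7,160.9])@R.T
k=(np.abs(q).max(-1)<34)&(Z>108)&(Z<122); print(k.sum(),np.percentile(q[k],[2,50,98],axis=0).round(1).tolist())
E
```

```text
[484.8 160.5 190.9] [ 0.  -1.2 -0.1] 0.9993519681252908
plate tilt [-0.14  0.21] z 23.6 1026 [[-24.5, -23.8], [23.7, 25.8]]
base z 7.5740525321691905
jaw x 1 341 35.3
jaw x -1 11 -35.6
jaw y 1 313 35.6
jaw y -1 319 -35.2
[484.9 160.3 191. ] [ 0.6 -0.4 -0.7] 1.0002562442024805
plate tilt [-0.28 -0.27] z 23.8 1443 [[-24.2, -24.7], [25.4, 24.4]]
base z 7.766203649617751
jaw x 1 301 35.5
jaw x -1 210 -35.7
jaw y 1 273 35.8
jaw y -1 321 -35.5
3112 [[-25.1, -12.1], [1.1, 0.9], [24.8, 14.3]]
```

View pics/w12.png

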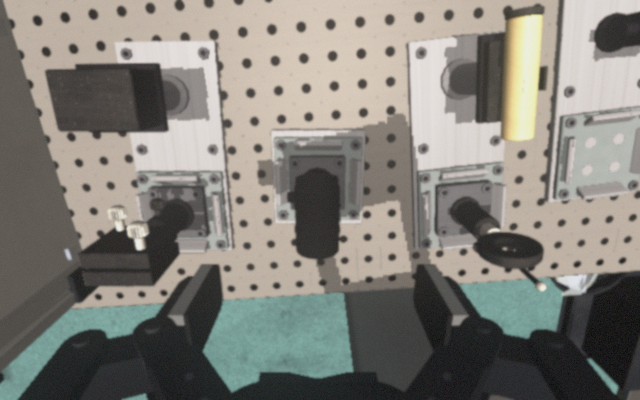

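Mirror (130,240) and iris (510,250) sit in their nests, and the lens at (317,215) is centred under the fingers. I'll grip the lens.

>>> {"fn": "drive_tool", "kwargs": {
  "moves": [
    [1, 0, 1, -40, 0, 0, 0],
    [1, 0, 1, -75, 0, 0, 0],
    [1, 0, 1, -90, 0, 0, 0],
    [0.6, 0, 1, -90, 0, 0, 0],
    [0.4, 0, 1, -90, 0, 0, 0],
    [0.1, 0, 1, -90, 0, 0, 0],
    [0.1, 0, 1, -90, 0, 0, 0],
    [0.1, 0, 1, -90, 0, 0, 0],
    [0.1, 0, 1, -90, 0, 0, 0],
    [0.1, 0, 1, -90, 0, 0, 0]
  ],
  "newtons": 40
}}

```text
t: 17.85
eef_pos: [486.7, 162.4, 103.2]
tool_rot: [3.139, -0.121, 0.006]
contact_force: [-0.5, -2.3, 6.8]
opening: 0.341
finger_force: 39.6
```

>>> {"fn": "drive_tool", "kwargs": {
  "moves": [
    [0.1, 0, 0, 20, 0, 0, 0],
    [0.1, 0, 0, 65, 0, 0, 0],
    [0.1, 0, 0, 110, 0, 0, 0],
    [0.1, 0, 0, 150, 0, 0, 0],
    [0.1, 0, -5, 150, 0, 0, 0],
    [0.1, 1, -45, 150, 0, 0, 1],
    [0.1, 2, -90, 150, 0, 0, 2],
    [0.1, 3, -135, 150, 0, 0, 3],
    [0.1, 3, -180, 150, 0, 0, 4],
    [0.1, 4, -225, 150, 0, 0, 6]
  ]
}}

```text
t: 18.85
eef_pos: [487.7, -63.7, 249.4]
tool_rot: [-3.14, -0.046, 0.004]
contact_force: [1.0, 0.8, -1.7]
opening: 0.345
finger_force: 40.5
```

>>> {"fn": "drive_tool", "kwargs": {
  "moves": [
    [0.1, 0.5, -38.5, 0, 0, 0, 1.4],
    [0.1, 0.5, -38.5, 0, 0, 0, 1.4],
    [0.1, 0.5, -38.5, 0, 0, 0, 1.4],
    [0.1, 0.5, -38.5, -45, 0, 0, 1.4],
    [0.1, 0.5, -38.5, -90, 0, 0, 1.4],
    [0.1, 0.5, -38.5, -120, 0, 0, 1.4],
    [0.1, 0.5, -38.5, -132, 0, 0, 1.4],
    [0.1, 0.5, -38.5, -132, 0, 0, 1.4],
    [0.1, 0.5, -38.5, -132, 0, 0, 1.4]
  ]
}}

```text
t: 19.75
eef_pos: [490.9, -100.7, 120.5]
tool_rot: [3.14, 0.083, 0.003]
contact_force: [0.9, 0.3, -2.3]
opening: 0.342
finger_force: 40.7
```

```bash
python3 nest.py w14 489.3 -101.6 3 40;python3 nest.py w14b 447.7 28 2.3 24
```

```text
[ 491.5 -101.1  121.3] [ 0.5  0.2 -3. ] 0.33826535201139324
plate tilt [-0.1  -0.89] z 41.3 2078 [[-17.1, -24.5], [23.4, 24.8]]
base z 7.675781923248849
jaw x 1 526 35.4
jaw x -1 0 
jaw y 1 510 34.7
jaw y -1 516 -35.6
[ 491.7 -101.3  121.6] [-0.3 -1.3 -2.7] 0.3400417667382309
plate tilt [-0.15 -0.31] z 23.6 2206 [[-24.4, -25.4], [25.2, 23.9]]
base z 7.465453640849432
jaw x 1 459 35.5
jaw x -1 394 -35.5
jaw y 1 411 33.8
jaw y -1 399 -37.5
```

>>> {"fn": "drive_tool", "kwargs": {
  "moves": [
    [0.1, 1, -0.5, 0, 0, 0, 0],
    [0.1, 1, -0.5, -6, 0, 0, 0],
    [0.1, 1, -0.5, -11, 0, 0, 0],
    [0.1, 1, -0.5, -15, 0, 0, 0],
    [0.1, 1, -0.5, -17, 0, 0, 0],
    [0.1, 1, -0.5, -18, 0, 0, 0],
    [0.1, 1, -0.5, -18, 0, 0, 0]
  ]
}}

```text
t: 20.55
eef_pos: [491.4, -101.9, 103.2]
tool_rot: [3.14, 0.082, 0.001]
contact_force: [-3.7, 0.4, 9.7]
opening: 0.341
finger_force: 42.1
```

```bash
python3 nest.py w15 489.3 -101.6 3 24
```

```text
[ 491.4 -101.9  103.1] [-3.   0.2  9.9] 0.33876643810940654
plate tilt [-0.43 -0.71] z 23.9 2069 [[-17.0, -25.2], [22.9, 24.3]]
base z 7.612614574088354
jaw x 1 619 35.6
jaw x -1 0 
jaw y 1 585 34.8
jaw y -1 590 -35.6
```

Home at the floor height. I'll release, rise, and back off toward the middle for a final look.

>>> {"fn": "drive_tool", "kwargs": {
  "moves": [
    [0.6, 0, 0, 0, 0, 0, 0],
    [0.8, 0, 0, 0, 0, 0, 0],
    [1, 0, 0, 0, 0, 0, 0],
    [1, 0, 0, 35, 0, 0, 0],
    [1, 0, 0, 80, 0, 0, 0],
    [1, 0, 0, 125, 0, 0, 0],
    [1, 0, 0, 170, 0, 0, 0],
    [1, 10, 40, 170, 0, 0, 0],
    [1, 20, 80, 170, 0, 0, 0],
    [1, 25, 120, 170, 0, 0, 0]
  ]
}}

```text
t: 21.6
eef_pos: [516.4, 19.5, 271.8]
tool_rot: [3.14, 0.08, 0.002]
contact_force: [0.5, 0.1, -0.3]
opening: 0.999
finger_force: 0.0
```

>>> {"fn": "drive_tool", "kwargs": {
  "moves": [
    [1, 0, 40, 0, 0, 0, 0],
    [1, 0, 70, 0, 0, 0, 0],
    [1, 0, 70, 0, 0, 0, 0],
    [1, 0, 70, 0, 0, 0, 0],
    [1, 0, 70, 0, 0, 0, 0]
  ]
}}

```text
t: 22.1
eef_pos: [515.7, 87.7, 271.0]
tool_rot: [3.14, 0.081, -0.001]
contact_force: [-0.6, 0.4, 0.6]
opening: 1.004
finger_force: 0.0
```

```bash
python3 nest.py f1 489.3 -101.6 3 24;python3 nest.py f2 447.7 28 2.3 24;python3 nest.py f3 463.3 292.3 -4.4 24
```

```text
[515.7  87.5 271.1] [-0.3 -0.3  0.4] 1.001341332376314
plate tilt [-0.52 -0.31] z 23.8 902 [[-26.1, -25.7], [23.0, 24.2]]
base z 7.811813603514196
jaw x 1 178 35.8
jaw x -1 195 -35.6
jaw y 1 175 35.7
jaw y -1 75 -35.0
[515.8  87.4 271.1] [ 0.  -0.3  0.7] 0.999227074940103
plate tilt [-0.19 -0.24] z 23.7 892 [[-23.6, -24.8], [25.4, 24.5]]
base z 7.617825307854389
jaw x 1 177 35.4
jaw x -1 40 -35.3
jaw y 1 165 35.5
jaw y -1 188 -35.4
[515.8  87.4 271.2] [-0.4 -0.3  0.2] 0.9957063346329263
plate tilt [-0.21  0.22] z 23.5 686 [[-22.1, -23.5], [27.2, 25.9]]
base z 7.353646516865126
jaw x 1 175 35.7
jaw x -1 125 -35.5
jaw y 1 137 35.8
jaw y -1 169 -36.3
```

View pics/f1.png

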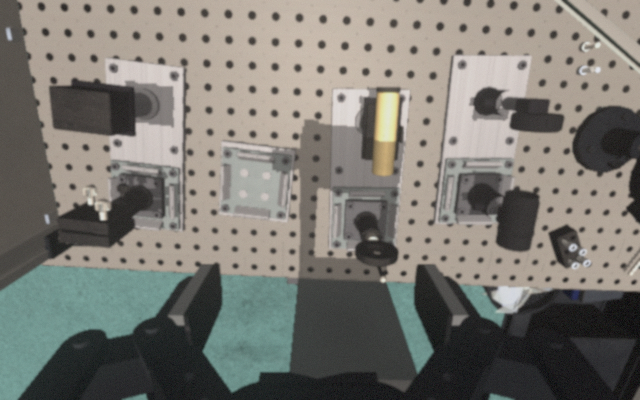

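The final view shows the mirror at the block (100,210), the iris at the laser (375,245) and the lens at the sensor (515,215). All three plates sit at 24 mm and level, and the spare base is empty.

```bash
python3 -c "
from rig import robot; print(robot.close_job())"
```

```text
the job is handed in; nothing more can be done
None
```

The job is handed in at about 22 s: the iris is in the laser nest, the lens tube in the sensor nest and the mirror in the block nest, each measured at the home height and level within about 0.5°, and the bystanders were never approached.

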